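Put the mixed-up canister lids back on their own canisters

ROBOT

A 6-joint arm with a two-finger parallel gripper is mounted at the origin on a cart in front of the work surface, level with it; the furniture and walls round the work are solid. World frame = base frame: x ahead of the robot, y to its left, z up, the work surface at z = 0. Lengths are in m, angles in degrees, forces in N, time in s.
With the tool pointing down it reaches from about 0.25 to 0.725 m from the base axis. Payload 9.7 kg.
Tool frame: the origin (TCP) lies between the finger pads, 19 mm behind the fingertips; this is the grasp point; z points along the fingers, y is the line along which they close (so a half turn about z gives the same grasp; the last joint's range is limited). The gripper opens to 85 mm and grips with 20 to 120 N. Pads are 22 mm wide; open, the fingers measure 114 mm over their backs; the gripper's body (76 mm by 85 mm) begins 54 mm behind the grasp point. The pads swing forward as they close: fully open they stand 13 mm farther back than shut.
Start: joints at [72.88, 4.979, 10.078, 95.1, 0, 90], TCP at [0.162, 0.526, 0.25] pointing down, gripper open.
Joint ranges: [-179.16, 179.16], [-48.56, 103.87], [-65.8, 70.77], [-126.05, 130.52], [-82.76, 87.17], [-180, 180]. Speed limits (degrees/s): [127.2, 127.2, 147.25, 180, 180, 180].

INTERFACE

Orientations are given as [roll, pitch, yaw] about the fixed x, y, z axes, in that order (R = Rz(yaw) Ry(pitch) Rx(roll)).
In Python, from workcell import * gives the robot as it stands.
- The arm moves only by the tool servo_tool, never from a script. Its argument "moves" is a list of rows, each a list of 4 numbers: the shift along the world's x, y, z in cm, then the turn about the world's z in rad. A call has 1 to 20 rows; each row is the pose to reach, as a shift and turn from the pose commanded when the call began; what a row does not reach only later rows make up. A row lasts 1/12 s, in which the tool goes at most 41.7 mm and 7.16 degrees, less where a joint would pass 70% of its speed; a pose out of reach is approached as far as the arm can. A call with a gripper value outside its range is refused whole. "claw" is the closure, from 0 (fully open) to 1 (shut), set as the call begins (left out, the last holds). The fingers move at their own pace and stop on an object; "force" is the grip in N (left out, the last holds). Time passes only in rows, so rows that repeat a pose let the fingers close. It gives the time, the measured TCP pose, the force, the opening and the grip force at its end, in the units of the state.
- get_obs(): the state, without advancing time (a new reading comes with each control period).
- camera(name): name is "scene" or "side" or "wrist"; returns the picture (420x560x3 uint8, red, green, blue); there is no depth.
- get_calibration(name): a dict with "fx", "fy", "cx", "cy" (pixels), "rvec" (rotation vector, rad) and "tvec" (3), from world to camera coordinates, as OpenCV has them; the wrist camera has in their place "tool_from_camera" (4x4, takes a point from camera to tool coordinates, whose origin is the TCP and whose axes are the flange's). Camera axes: x right, y down, z forward; pixel columns grow to the right and rows downward; lengths in m; the calibration is good to about 2 mm. A picture is of the moment at which its call begins: read the wrist's pose just before it. get_calibration takes no time and is no camera call.
- job_done(): hands the job in; it is judged then, once.
The state is a dict: "time": time; "q": joint angles; "qd": joint speeds; "joint_efforts": joint torques, N m; "ee_pos": TCP position; "tcp_rot": TCP orientation; "wrist_force": force on the tool from outside, world axes, zero at the start; "torque": the same for the moment, N m; "opening": finger opening in m; "grasp_force": force on a finger pad.
Only numpy, scipy, OpenCV 4.12 (cv2) and the standard library are available. Lean on these libraries where they do the work, as an engineer would, in place of code of your own. Each camera call takes 0.05 s, during which the arm holds its last target. There are 200 camera calls.

TASK

After the washing-up the lids of the three storage canisters were put back in the wrong places, so none of them closes. Change them round so that each canister is closed by the lid that fits it, seated flat all the way down. A lid that has to wait goes on the small wooden board, never on the bare worktop; do not drop the lids, and leave the canisters and the other things where they stand.

Things in the scene. Friction and masses are not known exactly. Their poses are not given: they have to be found in the camera images.
- canister_round: White stoneware canister, round, 110 mm outside, mouth 96 mm across, rim 84 mm above the worktop, wall 7 mm, inside floor at 6 mm, about 1.6 kg, standing loose. Origin: centre of its underside; z up; its yaw does not matter. A lid that fits has its origin 72 mm above this origin when fully down (plate resting on the rim).
- canister_square: White stoneware canister, square with rounded corners, 91 x 91 mm outside, mouth 77 x 77 mm, rim 84 mm above the worktop, wall 7 mm, inside floor at 6 mm, about 1.6 kg, standing loose. Origin: centre of its underside; z up; x and y are square to its sides. A lid that fits has its origin 72 mm above this origin when fully down (plate resting on the rim).
- canister_oblong: White stoneware canister, oblong with rounded corners, 70 x 138 mm outside, mouth 56 x 124 mm, rim 84 mm above the worktop, wall 7 mm, inside floor at 6 mm, about 1.6 kg, standing loose. Origin: centre of its underside; z up; x along its short side, y along its long side. A lid that fits has its origin 72 mm above this origin when fully down (plate resting on the rim).
- lid_round: Round wooden lid: plate 108 mm, plug 88 mm across, central round grip 27 mm in diameter. Origin: centre of its underside, z up, yaw is free. Upward: plug 12 mm (foot bevelled 5 mm), plate 9 mm, grip 32 mm, top at 53 mm; with TCP at 46 mm the tips are 6 mm off the plate. 0.16 kg. Starts on the square canister, origin at rim height.
- lid_square: Square wooden lid: plate 89 mm, plug 69 mm, central grip bar 18 mm thick, 40 mm long along y. Origin: centre of its underside, z up, x, y square to its sides; fits at any quarter turn. Upward: plug 12 mm (foot bevelled 5 mm), plate 9 mm, grip 32 mm, top at 53 mm; with TCP at 46 mm the tips are 6 mm off the plate. 0.16 kg. Starts across the oblong canister, origin at rim height.
- lid_oblong: Oblong wooden lid: plate 68 x 136 mm, plug 46 x 114 mm, central grip bar 18 mm thick, 64 mm long along y. Origin: centre of its underside, z up, y along its long side; fits either way round. Upward: plug 12 mm (foot bevelled 5 mm), plate 9 mm, grip 32 mm, top at 53 mm; with TCP at 46 mm the tips are 6 mm off the plate. 0.16 kg. Starts across the round canister, origin at rim height.
- board: Small dark wooden board, 140 x 150 mm, 14 mm thick, lying fixed and empty on the worktop: the free spot, big enough for one lid. Origin: centre of its underside, z up.
- tea_box: Bystander: dark carton, 68 x 131 mm, 107 mm tall, behind the work. Origin: centre of its underside.
- honey_jar: Bystander: glass jar with a dark screw lid, 65 mm across, 86 mm tall, behind the work. Origin: centre of its underside.
- mug: Bystander: green and white mug, 78 mm across (116 mm with its handle), 101 mm tall, behind the work. Origin: centre of its underside.

How it is judged:
By the outcome, as a careful person would: the job done as asked, in the order asked, and still so for the second after the job is handed in, with the robot touching nothing.
It also fails if it takes over 104 s, if anything falls off the work surface, if the arm or the gripper's body presses on something with over 40 N, if the wrist force passes 120 N, or if a joint passes its speed limit or range.

## Working session

There is one attempt and no reset: what is moved stays moved. The work goes in short steps, Python scripts to look and compute and a tool call to move; the robot and the scene stay as the last step left them, time stands still between calls to the robot, and variables do not carry over. Pictures are saved under pics/ and viewed, at most 14 in all, crops included, and the job is handed in when it is done.

Besides the shell and the picture viewer there is one more tool, called after "Request:" as name(argument=value, ...), one argument or row to a line, values as JSON. servo_tool: Moves the arm, as the interface text tells. Its arguments: {"type":"object","properties":{"moves":{"type":"array","items":{"type":"array","items":{"type":"number"}}},"claw":{"type":"number"},"force":{"type":"number"}},"required":["moves"]}

```bash
ls; mkdir -p pics
python3 - <<'E'
from workcell import *
import cv2,numpy as np
print(get_obs())
for n in ("scene","side","wrist"):
    im=camera(n); np.save(f"{n}0.npy",im); cv2.imwrite(f"pics/{n}0.png",im[:,:,::-1]); print(n,get_calibration(n))
a=np.load("scene0.npy")
E
```

```text
pics
{'time': 0.0, 'q': array([7.28812050e+01, 5.01238869e+00, 1.00356173e+01, 9.51032773e+01,
       1.83294443e-06, 8.99987582e+01]), 'qd': array([-0.02011648,  0.01994277,  0.0043392 ,  0.05567051, -0.00171827,
       -0.01057403]), 'joint_efforts': array([ 9.86349842e-04, -5.20394003e+01,  4.64801967e+01,  1.66505284e-02,
        1.44643218e-04, -4.86669563e-06]), 'ee_pos': array([0.16182911, 0.52542043, 0.24928114]), 'tcp_rot': array([-1.79919951e+02, -3.56786937e-06,  1.62882447e+02]), 'wrist_force': array([-0.20890632,  0.25314788, -0.0220804 ]), 'torque': array([-0.02376552,  0.00593124, -0.03054662]), 'grasp_force': 0.0, 'opening': 0.08541013467179275}
scene {'fx': 519.4230027450379, 'fy': 519.4230027450379, 'cx': 278.54293745201, 'cy': 204.06134179044824, 'rvec': array([ 2.15477681, -1.30754784,  0.47950287]), 'tvec': array([-0.31372996,  0.39700954,  1.01580665])}
side {'fx': 386.37862316980966, 'fy': 386.37862316980966, 'cx': 271.42378247853424, 'cy': 211.35515309477972, 'rvec': array([ 1.23363168, -2.58398917,  0.64860631]), 'tvec': array([0.26569507, 0.47011967, 0.69230092])}
wrist {'fx': 359.4973510828421, 'fy': 359.4973510828421, 'cx': 279.9565187958672, 'cy': 209.22537527672566, 'tool_from_camera': array([[ 8.29020331e-04, -9.63532266e-01, -2.67590893e-01,
         6.63063340e-02],
       [ 9.99998857e-01,  1.13720327e-03, -9.96717994e-04,
         3.27283762e-04],
       [ 1.26467518e-03, -2.67589760e-01,  9.63532107e-01,
        -1.22407030e-01],
       [ 0.00000000e+00,  0.00000000e+00,  0.00000000e+00,
         1.00000000e+00]])}
```

View pics/scene0.png

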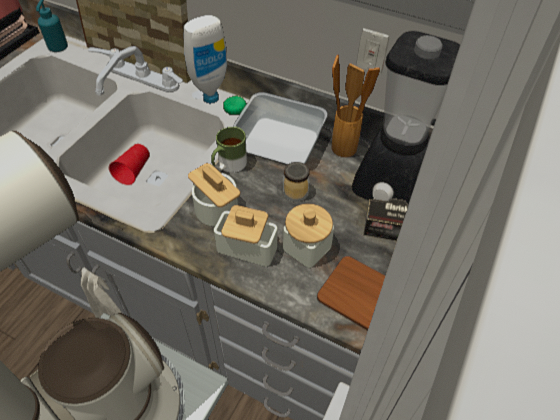

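View pics/side0.png

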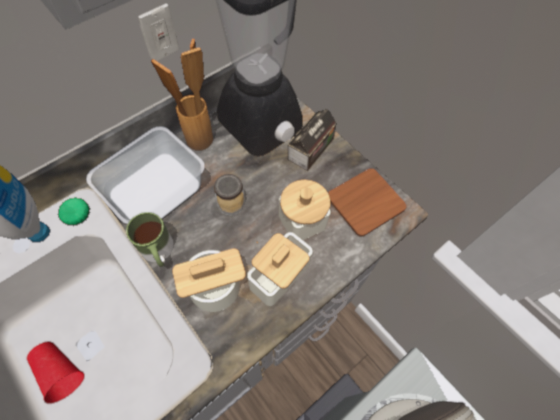

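The scene view shows the oblong lid on the round canister at (213,190), the square lid on the oblong one at (245,230) and the round lid on the square one at (308,225); the board at (355,290) is partly hidden. The side view shows everything: oblong lid (209,271), square lid (281,260), round lid (305,202), board (367,202).

```bash
cat > h.py <<'E'
import cv2,numpy as np
from workcell import *
from scipy.spatial.transform import Rotation as R
def pose(n,obs=None):
    c=get_calibration(n); K=(c["fx"],c["fy"],c["cx"],c["cy"])
    if n!="wrist":
        Rm=cv2.Rodrigues(np.array(c["rvec"]))[0]; return K,Rm.T,-Rm.T@c["tvec"]
    o=obs; T=np.eye(4); T[:3,:3]=R.from_euler("xyz",o["tcp_rot"],degrees=True).as_matrix(); T[:3,3]=o["ee_pos"]
    M=T@c["tool_from_camera"]; return K,M[:3,:3],M[:3,3]
def toplane(P,uv,z):
    K,Rm,t=P; uv=np.atleast_2d(uv).astype(float)
    d=np.c_[(uv[:,0]-K[2])/K[0],(uv[:,1]-K[3])/K[1],np.ones(len(uv))]@Rm.T
    return (t+d*((z-t[2])/d[:,2])[:,None])[:,:2]
def proj(P,X):
    K,Rm,t=P; c=(np.atleast_2d(X)-t)@Rm; return np.c_[c[:,0]/c[:,2]*K[0]+K[2],c[:,1]/c[:,2]*K[1]+K[3]]
def blobs(mask,amin=300):
    cs=cv2.findContours(mask.astype(np.uint8),cv2.RETR_EXTERNAL,cv2.CHAIN_APPROX_NONE)[0]
    return [c[:,0,:] for c in cs if cv2.contourArea(c)>amin]
def rect(P,c,z):
    w=toplane(P,c,z); (x,y),s,a=cv2.minAreaRect((w*1000).astype(np.float32)); return np.round([x,y,*s,a],1)
E
python3 - <<'E'
from h import *
im=np.load("side0.npy"); P=pose("side"); hsv=cv2.cvtColor(im,cv2.COLOR_RGB2HSV)
for p in [(190,278),(285,275),(310,212),(367,202),(208,300),(269,293)]: print(p,im[p[1],p[0]],hsv[p[1],p[0]])
m=cv2.inRange(hsv,(8,80,130),(25,200,255))
for c in blobs(m): print("lid",c.mean(0).round(),rect(P,c,.105))
m=cv2.inRange(hsv,(3,100,50),(14,255,150))
for c in blobs(m,1000): print("dark",c.mean(0).round(),rect(P,c,.014))
for n,p in dict(oblgrip=(208,264),sqgrip=(280,253),rgrip=(306,193)).items(): print(n,toplane(P,p,.137))
v=cv2.resize(im[150:350,140:420],None,fx=2.8,fy=2.8,interpolation=cv2.INTER_CUBIC); cv2.imwrite("pics/sidecrop.png",v[:,:,::-1])
E
```

```text
(190, 278) [220 184 134] [ 17 100 220]
(285, 275) [237 206 154] [ 19  89 237]
(310, 212) [235 198 146] [ 18  97 235]
(367, 202) [161 102  67] [ 11 149 161]
(208, 300) [230 228 229] [165   2 230]
(269, 293) [227 225 218] [ 23  10 227]
lid [208. 272.] [510.6  87.4 137.9  70.5  68.4]
lid [280. 260.] [441.9 -38.1  89.9  90.1  12.2]
lid [340. 201.] [ 455.8 -224.5  266.3  154.2   61.4]
lid [192. 120.] [855.1 -97.3  71.7  95.1  56.7]
dark [188.  93.] [1006.6 -168.6  152.7  370.8   68.2]
oblgrip [[0.51198263 0.08264992]]
sqgrip [[ 0.44340303 -0.03785323]]
rgrip [[ 0.51278351 -0.16580508]]
```

View pics/sidecrop.png

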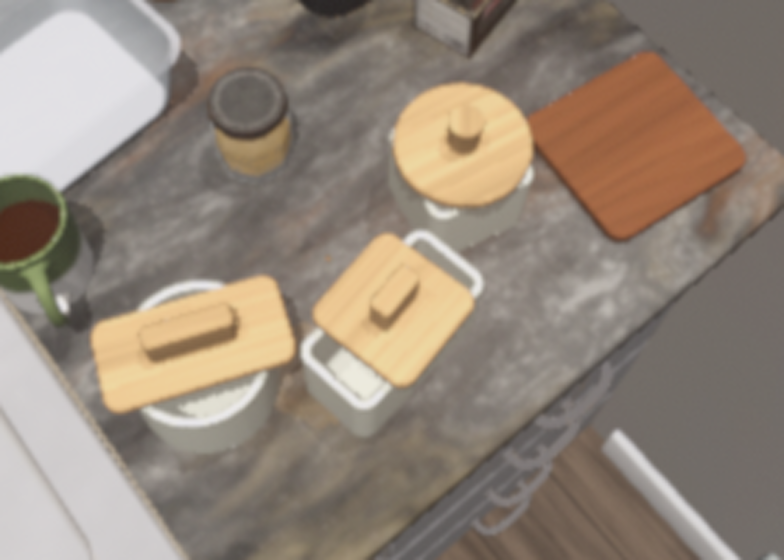

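The crop shows all three lids and the board clearly; the canister rims show beside the lids. I move over the work for a wrist view, turning the wrist on the way.

Request:
servo_tool(
  moves=[
    [1.7,-3.1,0.3,-0.1],
    [3.4,-6.3,0.6,-0.2],
    [5.1,-9.4,0.8,-0.3],
    [6.8,-12.6,1.1,-0.4],
    [8.6,-15.7,1.4,-0.5],
    [10.3,-18.8,1.7,-0.6],
    [12.0,-22,1.9,-0.7],
    [13.7,-25.1,2.2,-0.8],
    [15.4,-28.2,2.5,-0.9],
    [17.1,-31.4,2.8,-1.0],
    [18.8,-34.5,3.1,-1.1],
    [20.5,-37.7,3.3,-1.2],
    [22.2,-40.8,3.6,-1.3],
    [24,-43.9,3.9,-1.4],
    [25.7,-47.1,4.2,-1.5],
    [27.4,-50.2,4.4,-1.6],
    [29.1,-53.4,4.7,-1.7],
    [30.8,-56.5,5,-1.8],
    [30.8,-56.5,5,-1.8],
    [30.8,-56.5,5,-1.8],
  ],
)

```text
time: 1.82
ee_pos: [0.4703, -0.0408, 0.2993]
tcp_rot: [-179.9, 0.0, 59.6]
wrist_force: [-1.0, 1.5, -0.2]
opening: 0.0855
grasp_force: 0.0
```

Run:
```python
from h import *
import pickle
o=get_obs(); im=camera("wrist"); pickle.dump((o,im),open("w1.pkl","wb")); cv2.imwrite("pics/w1.png",im[:,:,::-1])
print(o["time"],o["ee_pos"],o["tcp_rot"],o["q"])
P=pose("wrist",o); hsv=cv2.cvtColor(im,cv2.COLOR_RGB2HSV)
m=cv2.inRange(hsv,(8,70,130),(25,200,255))
for c in blobs(m): print("lid",c.mean(0).round(),rect(P,c,.105))
```

```text
1.8167 [ 0.47025582 -0.04080975  0.29929733] [-1.79923276e+02  3.38436371e-02  5.95811272e+01] [-4.96118435e+00 -4.18832886e+00  6.41177227e+00  1.00683923e+02
  2.42178912e-03  1.15457709e+02]
lid [373. 296.] [ 487.5 -189.4  182.1  105.2   44.5]
lid [251. 196.] [444.2 -36.6  88.9  89.7  12.2]
lid [431.  99.] [618.3 -41.3  50.2  29.2  61.9]
lid [512.  82.] [684.6 -61.6  45.3  14.9  79.9]
lid [251.  44.] [503.7  66.9  93.5  68.4  68.7]
```

View pics/w1.png

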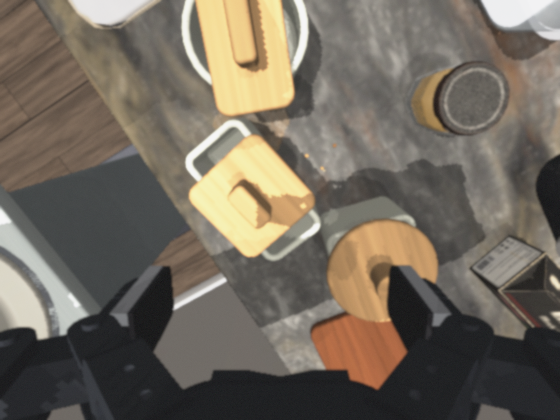

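The wrist view shows the square lid at (251,196) with bar from (235,188) to (265,222), the oblong canister's rim ends at (215,145) and (292,240), the round lid at (383,270), the board's corner at (360,345), and the oblong lid's end at (245,60).

Run:
```python
from h import *
import pickle
o,iw=pickle.load(open("w1.pkl","rb")); Pw=pose("wrist",o); isd=np.load("side0.npy"); Ps=pose("side")
def circ(w):
    A=np.c_[2*w,np.ones(len(w))]; 
    for _ in range(4):
        s=np.linalg.lstsq(A,(w**2).sum(1),rcond=None)[0]; r=np.sqrt(s[2]+s[:2]@s[:2]); e=abs(np.hypot(*(w-s[:2]).T)-r); k=e<max(.002,np.percentile(e,90)); w=w[k];A=A[k]
    return (s[:2]*1000).round(1),(2000*r).round(1)
for n,im,P,box in (("side",isd,Ps,(270,175,345,235)),("wrist",iw,Pw,(320,215,445,325))):
    hsv=cv2.cvtColor(im,cv2.COLOR_RGB2HSV); x0,y0,x1,y1=box
    m=cv2.inRange(hsv,(10,60,150),(25,135 if n=="side" else 155,255)); k=np.zeros_like(m);k[y0:y1,x0:x1]=m[y0:y1,x0:x1]
    k=cv2.morphologyEx(k,cv2.MORPH_OPEN,np.ones((3,3)))
    for c in blobs(k,300): h=cv2.convexHull(c)[:,0]; q=toplane(P,c,.105); print(n,"round lid",c.mean(0).round(),circ(q))
hsv=cv2.cvtColor(isd,cv2.COLOR_RGB2HSV); m=cv2.inRange(hsv,(3,130,90),(14,220,200)); m=cv2.morphologyEx(m,cv2.MORPH_OPEN,np.ones((3,3)))
for c in blobs(m,1000): print("board",c.mean(0).round(),rect(Ps,c,.014))
for n,P,a,b in (("sqbar w",Pw,(235,188),(265,222)),("sqbar s",Ps,(274,264),(286,249)),("oblbar s",Ps,(191,272),(223,262))):
    q=toplane(P,[a,b],.137); d=q[1]-q[0]; print(n,q.mean(0).round(4),np.degrees(np.arctan2(d[1],d[0])).round(1),np.hypot(*d).round(3))
# white rims
for n,im,P in (("side",isd,Ps),("wrist",iw,Pw)):
    hsv=cv2.cvtColor(im,cv2.COLOR_RGB2HSV); m=cv2.inRange(hsv,(0,0,225 if n=="side" else 215),(180,30,255))
    for c in blobs(m,60):
        w=toplane(P,c,.084); 
        if .35<w[:,0].mean()<.6 and abs(w[:,1].mean())<.25: print(n,"rim",c.min(0),c.max(0),rect(P,c,.084))
```

```text
side round lid [305. 201.] (array([ 512.8, -166. ]), np.float64(108.9))
wrist round lid [378. 275.] (array([ 510.7, -164.1]), np.float64(105.7))
board [366. 201.] [ 454.1 -322.5  149.9  138.    83.5]
sqbar w [ 0.4464 -0.0358] -80.7 0.037
sqbar s [ 0.4379 -0.0335] -76.2 0.039
oblbar s [0.5082 0.0873] -110.3 0.062
side rim [249 269] [277 294] [434.7  15.8  65.4  22.5  10.1]
wrist rim [300 222] [319 238] [472.9 -98.5  23.5   6.7  12.6]
wrist rim [186 120] [249 180] [435.7  18.5  68.   23.4  11. ]
wrist rim [292   0] [307  69] [551.4  61.3  54.3  12.1  58.3]
wrist rim [182   0] [210  82] [468.6 102.6  67.   15.4  70.5]
wrist rim [71  0] [146  22] [422.  159.   16.7  62.9  59.6]
```

Request:
servo_tool(
  moves=[
    [1,-3,-1,0],
    [2.1,-6.2,-3,0],
    [3.2,-9.4,-5,0],
    [4.2,-12.4,-7,0],
    [4.2,-12.4,-9,0],
    [4.2,-12.4,-11,0],
    [4.2,-12.4,-13,0],
    [4.2,-12.4,-15,0],
    [4.2,-12.4,-16,0],
    [4.2,-12.4,-16.8,0],
    [4.2,-12.4,-16.8,0],
  ],
  claw=0,
)

```text
time: 2.78
ee_pos: [0.5114, -0.1624, 0.1309]
tcp_rot: [-179.9, 0.0, 59.8]
wrist_force: [-1.3, 0.5, 0.4]
opening: 0.0852
grasp_force: 0.0
```

Request:
servo_tool(
  moves=[
    [0,0,0,0],
    [0,0,0,0],
    [0,0,0,0],
    [0,0,0,0],
    [0,0,0,0],
    [0,0,0,0],
    [0,0,0,0],
    [0,0,0,0],
  ],
  claw=1,
  force=40,
)

```text
time: 3.45
ee_pos: [0.5122, -0.1635, 0.1328]
tcp_rot: [179.9, -0.0, 59.7]
wrist_force: [-1.2, 0.5, 5.3]
opening: 0.0256
grasp_force: 39.2
```

Request:
servo_tool(
  moves=[
    [0,0,0.7,0],
    [0,0,2,0],
    [-0.5,-1.2,3,0],
    [-1.4,-3.8,3.5,0],
    [-2.4,-6.6,3.5,0],
    [-3.4,-9.4,3,0],
    [-4.4,-12.2,1.5,0],
    [-5.2,-14.4,-0.5,0],
    [-5.7,-15.7,-2.5,0],
    [-5.8,-15.9,-4.3,0],
    [-5.8,-15.9,-5.5,0],
    [-5.8,-15.9,-6.2,0],
    [-5.8,-15.9,-6.4,0],
    [-5.8,-15.9,-6.4,0],
  ],
)

```text
time: 4.62
ee_pos: [0.4542, -0.3221, 0.0684]
tcp_rot: [180.0, -0.0, 59.8]
wrist_force: [0.5, 0.1, -2.2]
opening: 0.0258
grasp_force: 39.6
```

Run:
```python
from h import *
o=get_obs(); print(o["ee_pos"],o["wrist_force"])
im=camera("side"); np.save("side1.npy",im)
v=cv2.resize(im[150:350,140:420],None,fx=2.8,fy=2.8,interpolation=cv2.INTER_CUBIC); cv2.imwrite("pics/side1.png",v[:,:,::-1])
```

```text
[ 0.45418641 -0.32209298  0.0683908 ] [ 0.46801752  0.05899088 -2.23199804]
```

View pics/side1.png

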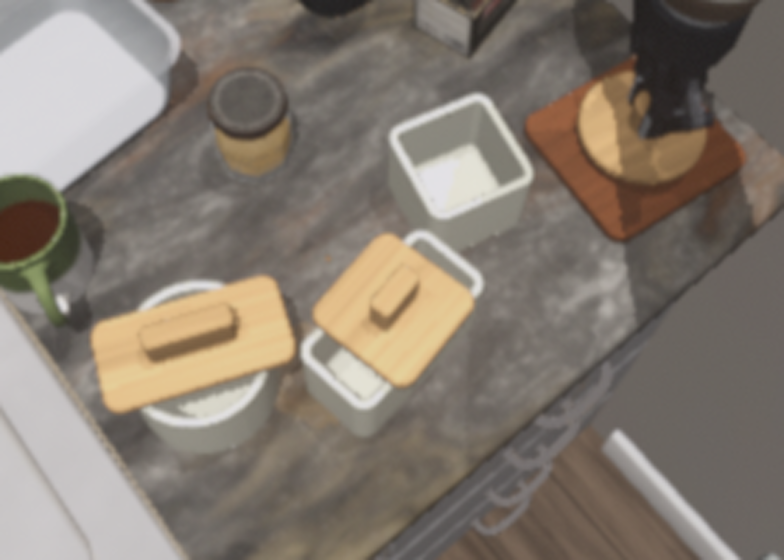

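The round lid hangs level above the board's middle; the square canister is open at (460,150). Lower until touching.

Request:
servo_tool(
  moves=[
    [0,0,-0.2,0],
    [0,0,-0.4,0],
    [0,0,-0.5,0],
    [0,0,-0.6,0],
    [0,0,-0.6,0],
    [0,0,-0.6,0],
  ],
)

```text
time: 5.17
ee_pos: [0.4542, -0.3223, 0.0628]
tcp_rot: [180.0, -0.0, 59.8]
wrist_force: [-1.7, 3.4, 5.6]
opening: 0.0259
grasp_force: 40.2
```

Run:
```python
from h import *
im=np.load("side1.npy"); P=pose("side"); hsv=cv2.cvtColor(im,cv2.COLOR_RGB2HSV)
m=cv2.inRange(hsv,(0,0,222),(180,20,255))
k=np.zeros_like(m); k[180:232,275:335]=m[180:232,275:335]
# outer outline of the rim (z=.084): hull of bright rim pixels
c=np.argwhere(k)[:,::-1]; h=cv2.convexHull(c.astype(np.int32))[:,0]; print(rect(P,h,.084), c.min(0),c.max(0))
# corners read from the zoomed view (outer rim corners, approx)
z=np.array([[388,132],[487,93],[533,175],[441,216]])/2.8+[140,150]
q=toplane(P,z,.084); print(q.round(4), q.mean(0)); print([np.hypot(*(q[i]-q[i-1])).round(3) for i in range(4)])
```

```text
[ 499.3 -146.3   52.4   46.6   74.7] [286 205] [315 226]
[[ 0.5642 -0.1353]
 [ 0.5419 -0.2214]
 [ 0.463  -0.1988]
 [ 0.4813 -0.1195]] [ 0.51256297 -0.16875618]
[np.float64(0.084), np.float64(0.089), np.float64(0.082), np.float64(0.081)]
```

Request:
servo_tool(
  moves=[
    [0,0,0,0],
    [0,0,0,0],
    [0,0,0,0],
    [0,0,0,0],
    [0,0,0,0],
    [0,0,1,0],
    [0,0,3,0],
    [0,0,6,0],
    [0,0.5,9,0.1],
    [0.2,2,12,0.2],
    [0.4,5,15,0.3],
    [0.6,8,18,0.4],
    [0.8,11,20,0.5],
    [1,14,22,0.6],
    [1.2,17,23,0.7],
    [1.4,20,23.7,0.74],
    [1.6,22.2,23.7,0.74],
    [1.6,22.2,23.7,0.74],
    [1.6,22.2,23.7,0.74],
  ],
  claw=0,
)

```text
time: 6.75
ee_pos: [0.4699, -0.0995, 0.2999]
tcp_rot: [179.9, 0.0, 102.3]
wrist_force: [-0.0, -0.5, -0.8]
opening: 0.0852
grasp_force: 0.0
```

Run:
```python
from h import *
import pickle
o=get_obs(); im=camera("wrist"); pickle.dump((o,im),open("w2.pkl","wb")); cv2.imwrite("pics/w2.png",im[:,:,::-1])
print(o["time"],o["ee_pos"],o["tcp_rot"])
P=pose("wrist",o); hsv=cv2.cvtColor(im,cv2.COLOR_RGB2HSV)
m=cv2.inRange(hsv,(8,70,130),(25,200,255))
for c in blobs(m): print("lid",c.mean(0).round(),rect(P,c,.105))
m=cv2.inRange(hsv,(0,0,205),(180,30,255))
for c in blobs(m,60): print("rim",c.min(0),c.max(0),rect(P,c,.084))
```

```text
6.75 [ 0.46992353 -0.09945589  0.29988428] [1.79942743e+02 3.22099150e-02 1.02272357e+02]
lid [226. 332.] [ 454.7 -262.7  106.5  107.9   82.6]
lid [442. 169.] [608.3 -55.   49.5  29.1  79.9]
lid [263. 107.] [444.3 -37.2  90.4  88.5  12.2]
lid [356.  20.] [503.7  38.1  85.1  45.5  12.3]
rim [  0 296] [ 92 332] [ 2.588e+02 -2.945e+02  9.560e+01  3.110e+01  1.000e-01]
rim [272 200] [354 251] [ 512.9 -138.4   40.    75.6   76.6]
rim [226 162] [298 185] [453.  -95.1  68.3  21.5  11.5]
rim [  0 161] [159 196] [ 284.9 -136.7    4.1  150.4   90. ]
rim [526  34] [559 172] [689.5  16.4  30.4 122.4  24.1]
rim [229  28] [307  55] [435.   19.2  67.9  20.9  11.6]
rim [386   0] [434  41] [551.2  59.7  49.3   9.9  54.5]
```

View pics/w2.png

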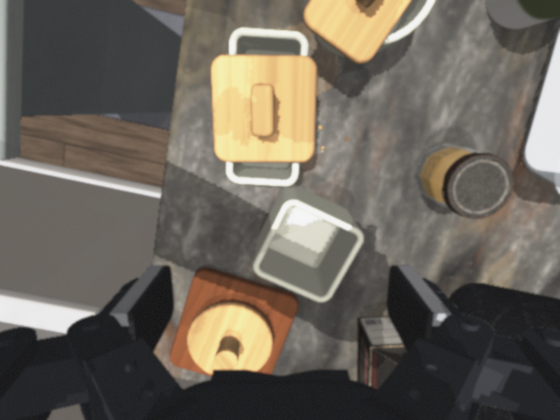

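The view shows the square lid at (264,108) square over the oblong canister, the open square canister with outer corners about (284,198), (364,237), (329,302), (252,265), and the round lid lying on the board at (230,340).

```bash
cat >> h.py <<'E'
def rimsides(P,im,c,yaw,hx,hy,z=.084,band=.006,thr=12,skip=()):
    """fit rim midlines (half sizes hx,hy of the midline) near a guessed pose; returns centre, yaw, counts"""
    g=cv2.cvtColor(im,cv2.COLOR_RGB2GRAY); th=cv2.morphologyEx(cv2.GaussianBlur(g,(3,3),0),cv2.MORPH_TOPHAT,cv2.getStructuringElement(cv2.MORPH_ELLIPSE,(17,17)))
    hsv=cv2.cvtColor(im,cv2.COLOR_RGB2HSV); yx=np.argwhere((th>thr)&(hsv[...,1]<50)); wt=th[yx[:,0],yx[:,1]].astype(float)
    w=toplane(P,yx[:,::-1],z); c=np.array(c,float); off={}
    for it in range(4):
        a=np.radians(yaw); e=np.array([[np.cos(a),np.sin(a)],[-np.sin(a),np.cos(a)]]); l=(w-c)@e.T; off={};sl=[]
        for ax,s,h,o in ((0,1,hx,hy),(0,-1,hx,hy),(1,1,hy,hx),(1,-1,hy,hx)):
            if (ax,s) in skip: continue
            k=(abs(l[:,ax]-s*h)<band)&(abs(l[:,1-ax])<o-.012)
            if k.sum()<25: continue
            f=np.polyfit(l[k,1-ax],l[k,ax]-s*h,1,w=np.sqrt(wt[k])); off[(ax,s)]=(f[1],int(k.sum()),f[0]); sl.append((-f[0] if ax==0 else f[0],k.sum()))
        d=[np.mean([off[q][0] for q in off if q[0]==ax] or [0]) for ax in (0,1)]
        c=c+np.array(d)@e; yaw+=np.degrees(np.average([q[0] for q in sl],weights=[q[1] for q in sl]))
    return (c*1000).round(1),round(yaw,2),{k:(round(v[0]*1000,1),v[1],round(np.degrees(v[2]),1)) for k,v in off.items()}
E
python3 - <<'E'
from h import *
import pickle
o,im=pickle.load(open("w2.pkl","rb")); P=pose("wrist",o)
q=toplane(P,[(284,198),(364,237),(329,302),(252,265)],.084); print(q.round(4),q.mean(0)); print([np.hypot(*(q[i]-q[i-1])).round(3) for i in range(4)],[np.degrees(np.arctan2(*(q[i]-q[i-1])[::-1])).round(1) for i in range(4)])
d=q[1]-q[0]; print("square",rimsides(P,im,q.mean(0),np.degrees(np.arctan2(d[1],d[0])),.042,.042,band=.008))
S=pose("side"); ims=np.load("side1.npy"); print("square side",rimsides(S,ims,q.mean(0),np.degrees(np.arctan2(d[1],d[0])),.042,.042,band=.008))
print("oblong",rimsides(P,im,(.444,-.038),12,.0315,.0655))
E
```

```text
[[ 0.4786 -0.1138]
 [ 0.5653 -0.1359]
 [ 0.5493 -0.2137]
 [ 0.4619 -0.1895]] [ 0.51377697 -0.16321495]
[np.float64(0.078), np.float64(0.09), np.float64(0.079), np.float64(0.091)] [np.float64(77.6), np.float64(-14.3), np.float64(-101.7), np.float64(164.5)]
square (array([ 514.1, -164.1]), np.float64(-13.16), {(0, 1): (np.float64(-0.6), 447, np.float64(0.3)), (0, -1): (np.float64(0.6), 402, np.float64(-0.2)), (1, 1): (np.float64(-0.5), 332, np.float64(0.4)), (1, -1): (np.float64(0.5), 412, np.float64(-0.2))})
square side (array([ 513.7, -166.9]), np.float64(-13.43), {(0, 1): (np.float64(-0.3), 123, np.float64(0.6)), (0, -1): (np.float64(0.4), 75, np.float64(1.2)), (1, 1): (np.float64(-0.6), 87, np.float64(1.2)), (1, -1): (np.float64(0.6), 115, np.float64(0.1))})
oblong (array([444. , -37.8]), np.float64(8.86), {(0, 1): (np.float64(-0.2), 143, np.float64(0.3)), (0, -1): (np.float64(0.2), 149, np.float64(0.3)), (1, 1): (np.float64(-0.5), 484, np.float64(-0.0)), (1, -1): (np.float64(0.5), 384, np.float64(0.2))})
```

Request:
servo_tool(
  moves=[
    [-0.8,2,-2,0],
    [-1.7,4.2,-5,0],
    [-2.5,6.2,-8,0],
    [-2.5,6.2,-11,0],
    [-2.5,6.2,-13.5,0],
    [-2.5,6.2,-15.5,0],
    [-2.5,6.2,-16.5,0],
    [-2.5,6.2,-16.9,0],
    [-2.5,6.2,-16.9,0],
  ],
  claw=0,
)

```text
time: 7.55
ee_pos: [0.4448, -0.039, 0.1298]
tcp_rot: [-180.0, -0.0, 102.1]
wrist_force: [0.7, 0.0, 0.6]
opening: 0.0855
grasp_force: 0.0
```

Request:
servo_tool(
  moves=[
    [0,0,0,0],
    [0,0,0,0],
    [0,0,0,0],
    [0,0,0,0],
    [0,0,0,0],
    [0,0,0,0],
    [0,0,0,0],
    [0,0,0,0],
    [0,0,0,0],
  ],
  claw=1,
  force=40,
)

```text
time: 8.3
ee_pos: [0.445, -0.0384, 0.1305]
tcp_rot: [180.0, 0.0, 102.1]
wrist_force: [-2.3, 0.0, 5.3]
opening: 0.0175
grasp_force: 40.0
```

Request:
servo_tool(
  moves=[
    [0,0,0.7,0],
    [0,0,2,0],
    [0.3,-0.6,3,-0.05],
    [1,-1.8,3.5,-0.12],
    [2.2,-4,3.5,-0.2],
    [3.5,-6.4,3.5,-0.28],
    [4.8,-8.8,3.5,-0.36],
    [6,-11,3,-0.42],
    [6.7,-12.2,2.4,-0.443],
    [7,-12.7,1.6,-0.443],
    [7,-12.7,1,-0.443],
    [7,-12.7,0.6,-0.443],
    [7,-12.7,0.6,-0.443],
    [7,-12.7,0.6,-0.443],
  ],
)

```text
time: 9.47
ee_pos: [0.5145, -0.1644, 0.136]
tcp_rot: [-180.0, -0.0, 76.9]
wrist_force: [-0.8, 0.2, -0.5]
opening: 0.017
grasp_force: 39.3
```

Run:
```python
from h import *
o=get_obs(); print(o["ee_pos"],o["tcp_rot"][2],o["wrist_force"])
im=camera("side"); np.save("side2.npy",im); P=pose("side"); hsv=cv2.cvtColor(im,cv2.COLOR_RGB2HSV)
m=cv2.inRange(hsv,(8,60,150),(25,135,255)); m=cv2.morphologyEx(m,cv2.MORPH_OPEN,np.ones((3,3)))
for c in blobs(m): print("lid",c.mean(0).round(),rect(P,c,o["ee_pos"][2]-.0255))
print("oblong",rimsides(P,im,(.444,-.038),9,.0315,.0655))
o=get_obs(); w=camera("wrist"); np.save("w3.npy",w)
v=np.hstack([cv2.resize(im[130:330,180:400],(440,400)),cv2.resize(w,(360,400))]); cv2.imwrite("pics/c3.png",v[:,:,::-1])
```

```text
[ 0.51446009 -0.16438599  0.13599522] 76.85905752880508 [-0.77328944  0.16834783 -0.48843026]
lid [208. 272.] [509.4  88.8 135.3  69.9  68.6]
lid [296. 205.] [ 519.  -146.9   55.5   90.2   78. ]
lid [369. 195.] [ 434.5 -282.1   95.9   95.5   51.1]
oblong (array([443. , -38.8]), np.float64(8.49), {(0, 1): (np.float64(0.0), 274, np.float64(-0.1)), (0, -1): (np.float64(-0.0), 67, np.float64(-0.1)), (1, 1): (np.float64(0.5), 57, np.float64(-0.8)), (1, -1): (np.float64(-0.5), 93, np.float64(0.0))})
```

View pics/c3.png

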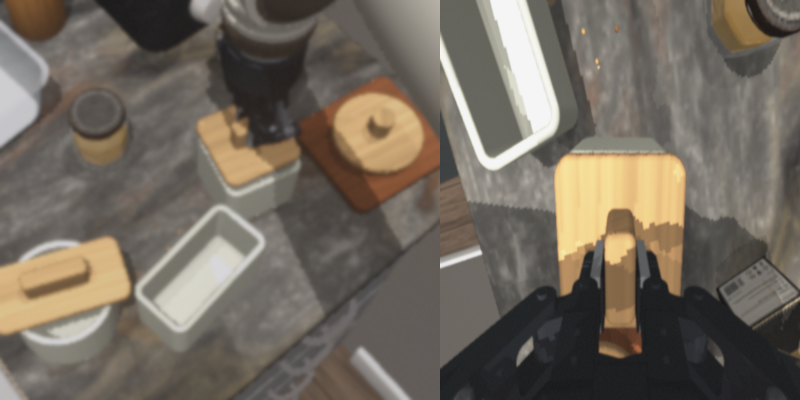

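The square lid sits centred and parallel over the square canister (left part, (250,145)); the oblong canister is open. Small correction, then lower.

Request:
servo_tool(
  moves=[
    [0.05,-0.15,-0.2,0],
    [0.05,-0.15,-0.4,0],
    [0.05,-0.15,-0.6,0],
    [0.05,-0.15,-0.8,0],
    [0.05,-0.15,-1.0,0],
    [0.05,-0.15,-1.0,0],
  ],
)

```text
time: 10.07
ee_pos: [0.5152, -0.1668, 0.1254]
tcp_rot: [-180.0, -0.0, 76.8]
wrist_force: [0.1, 1.0, -1.6]
opening: 0.0172
grasp_force: 39.3
```

Request:
servo_tool(
  moves=[
    [0,0,-0.2,0],
    [0,0,-0.4,0],
    [0,0,-0.6,0],
    [0,0,-0.75,0],
    [0,0,-0.75,0],
    [0,0,-0.75,0],
  ],
)

```text
time: 10.57
ee_pos: [0.5154, -0.1669, 0.1185]
tcp_rot: [180.0, -0.0, 76.8]
wrist_force: [-0.3, -0.6, -0.1]
opening: 0.0171
grasp_force: 39.4
```

Request:
servo_tool(
  moves=[
    [0,0,-0.1,0],
    [0,0,-0.1,0],
  ],
)

```text
time: 10.73
ee_pos: [0.5154, -0.1669, 0.1185]
tcp_rot: [180.0, 0.0, 76.8]
wrist_force: [-3.0, 0.9, 7.6]
opening: 0.0173
grasp_force: 40.4
```

Request:
servo_tool(
  moves=[
    [0,0,0,0],
    [0,0,0,0],
    [0,0,0,0],
    [0,0,0,0],
    [0,0,0,0],
    [0,0,1,0],
    [0,0,3,0],
    [0,0,6,0],
    [-0.3,1,9,-0.05],
    [-0.9,4,12,-0.1],
    [-1.7,7,15,-0.145],
    [-2.5,10.4,17,-0.145],
    [-3.3,13.7,18.3,-0.145],
    [-4.1,17,18.3,-0.145],
    [-4.5,18.7,18.3,-0.145],
    [-4.5,18.7,18.3,-0.145],
    [-4.5,18.7,18.3,-0.145],
  ],
  claw=0,
)

```text
time: 12.15
ee_pos: [0.4702, 0.0209, 0.3014]
tcp_rot: [179.9, -0.0, 68.6]
wrist_force: [0.6, -0.3, 0.7]
opening: 0.0854
grasp_force: 0.0
```

Run:
```python
from h import *
import pickle
o=get_obs(); im=camera("wrist"); pickle.dump((o,im),open("w4.pkl","wb")); cv2.imwrite("pics/w4.png",im[:,:,::-1])
print(o["time"],o["ee_pos"],o["tcp_rot"])
P=pose("wrist",o); hsv=cv2.cvtColor(im,cv2.COLOR_RGB2HSV)
m=cv2.inRange(hsv,(8,70,130),(25,200,255))
for c in blobs(m): print("lid",c.mean(0).round(),"z105",rect(P,c,.105),"z93",rect(P,c,.093))
print("oblong",rimsides(P,im,(.444,-.038),9,.0315,.0655))
```

```text
12.15 [0.47023954 0.0208701  0.30136401] [ 1.79936350e+02 -1.92405890e-02  6.85821011e+01]
lid [361. 340.] z105 [ 492.  -150.2   97.6  104.4   64.3] z93 [ 491.9 -159.   101.2  108.4   64.3]
lid [456. 175.] z105 [621.9 -28.6  50.1  28.4  49.3] z93 [626.6 -32.9  52.   29.5  49.3]
lid [150. 138.] z105 [383.5 103.3  11.3  59.6   2.4] z93 [379.3 104.1  11.7  61.8   2.4]
lid [291. 103.] z105 [509.8  84.1 148.8  80.2  61.8] z93 [510.3  84.1 154.4  83.2  61.8]
oblong (array([444.3, -37.1]), np.float64(8.8), {(0, 1): (np.float64(-0.5), 400, np.float64(-0.4)), (0, -1): (np.float64(0.5), 892, np.float64(-0.0)), (1, 1): (np.float64(-0.5), 316, np.float64(-0.7)), (1, -1): (np.float64(0.5), 272, np.float64(0.1))})
```

View pics/w4.png

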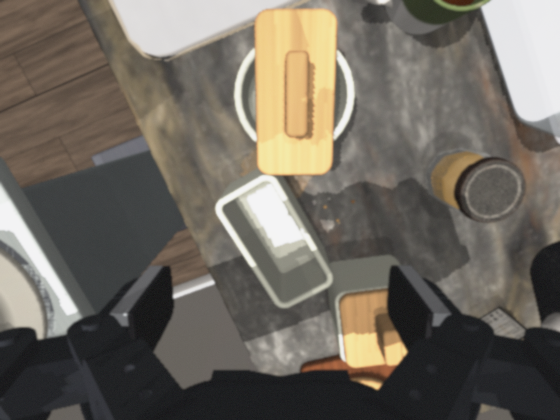

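The oblong lid is at (295,92), its corners about (256,10), (337,11), (333,174), (258,174); the oblong canister is open at (274,240); the square lid lies in the square canister at (370,330).

Run:
```python
from h import *
import pickle
o,im=pickle.load(open("w4.pkl","rb")); P=pose("wrist",o); hsv=cv2.cvtColor(im,cv2.COLOR_RGB2HSV)
m=cv2.inRange(hsv,(8,60,170),(25,200,255)); m=cv2.morphologyEx(m,cv2.MORPH_OPEN,np.ones((9,9)))
m[:, :245]=0; m[190:]=0; m[:,350:]=0
for c in blobs(m,2000): print(rect(P,c,.105),c.min(0),c.max(0))
q=toplane(P,[(256,10),(337,11),(333,174),(258,174)],.105);print(q.mean(0).round(4))
g=toplane(P,[(297,52),(297,137)],.137); d=g[0]-g[1]; print("bar",g.mean(0).round(4),np.degrees(np.arctan2(d[1],d[0])),np.hypot(*d))
# round rim: bright ridge points near the circle
gr=cv2.cvtColor(im,cv2.COLOR_RGB2GRAY); th=cv2.morphologyEx(gr,cv2.MORPH_TOPHAT,np.ones((17,17)))
yx=np.argwhere((th>15)&(hsv[...,1]<50)); w=toplane(P,yx[:,::-1],.084); c=np.array([.511,.085]);r=.0515
for _ in range(6):
    k=abs(np.hypot(*(w-c).T)-r)<.006; A=np.c_[2*w[k],np.ones(k.sum())]; s=np.linalg.lstsq(A,(w[k]**2).sum(1),rcond=None)[0]; c=s[:2]
print("round can",c.round(4),np.sqrt(s[2]+c@c).round(4),k.sum())
```

```text
[511.9  88.8 134.6  67.4  68.7] [255   8] [336 175]
[0.5129 0.0879]
bar [0.5123 0.088 ] 69.35737453056826 0.061696186036311794
round can [0.5129 0.0909] 0.0514 1927
```

Request:
servo_tool(
  moves=[
    [1.3,2,-2,0],
    [2.8,4.5,-5,0],
    [4.2,6.7,-8,0],
    [4.2,6.7,-11,0],
    [4.2,6.7,-13.5,0],
    [4.2,6.7,-15.5,0],
    [4.2,6.7,-16.6,0],
    [4.2,6.7,-17.1,0],
    [4.2,6.7,-17.1,0],
    [4.2,6.7,-17.1,0],
  ],
  claw=0,
)

```text
time: 13.03
ee_pos: [0.513, 0.0867, 0.1306]
tcp_rot: [179.9, -0.0, 68.4]
wrist_force: [0.0, -0.1, 0.4]
opening: 0.0855
grasp_force: 0.0
```

Request:
servo_tool(
  moves=[
    [0,0,0,0],
    [0,0,0,0],
    [0,0,0,0],
    [0,0,0,0],
    [0,0,0,0],
    [0,0,0,0],
    [0,0,0,0],
    [0,0,0,0],
    [0,0,0,0],
  ],
  claw=1,
  force=40,
)

```text
time: 13.78
ee_pos: [0.5124, 0.0872, 0.1297]
tcp_rot: [180.0, -0.0, 68.5]
wrist_force: [-0.2, 0.8, 3.1]
opening: 0.0174
grasp_force: 45.8
```

Request:
servo_tool(
  moves=[
    [0,0,0.7,0],
    [0,0,2,0.02],
    [-0.3,-0.6,3,0.07],
    [-1,-1.8,3.5,0.14],
    [-2.2,-4,3.5,0.22],
    [-3.5,-6.4,3.5,0.31],
    [-4.8,-8.8,3.5,0.4],
    [-5.9,-10.9,3,0.48],
    [-6.5,-12,2.4,0.52],
    [-6.8,-12.5,1.6,0.529],
    [-6.8,-12.5,1,0.529],
    [-6.8,-12.5,0.6,0.529],
    [-6.8,-12.5,0.6,0.529],
    [-6.8,-12.5,0.6,0.529],
  ],
)

```text
time: 14.95
ee_pos: [0.4446, -0.0372, 0.1352]
tcp_rot: [-180.0, -0.0, 98.8]
wrist_force: [0.3, 1.0, -2.0]
opening: 0.0171
grasp_force: 45.3
```

Run:
```python
from h import *
o=get_obs(); print(o["ee_pos"],o["tcp_rot"][2],o["wrist_force"])
im=camera("side"); P=pose("side")
w=camera("wrist"); np.save("w5.npy",w)
v=np.hstack([cv2.resize(im[130:330,180:400],(440,400)),cv2.resize(w,(360,400))]); cv2.imwrite("pics/c5.png",v[:,:,::-1])
```

```text
[ 0.44461001 -0.03719184  0.13523803] 98.78229955241002 [ 0.32977289  0.9685644  -1.9566146 ]
```

View pics/c5.png

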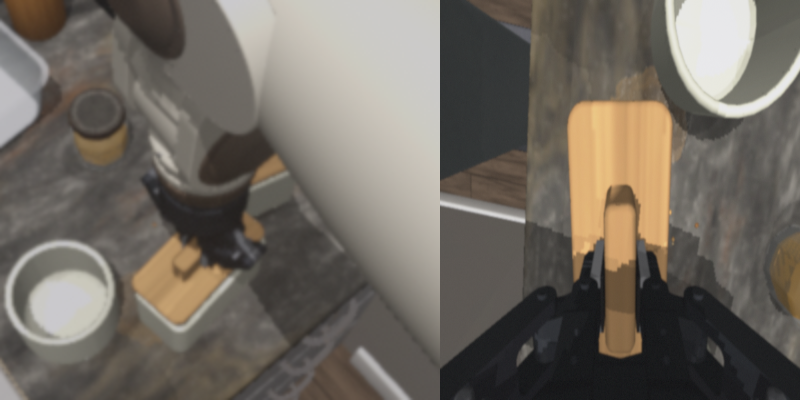

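The oblong lid lies along and over the oblong canister; the round canister is open at (62,300).

Request:
servo_tool(
  moves=[
    [0,-0.1,-0.2,0],
    [0,-0.1,-0.4,0],
    [0,-0.1,-0.6,0],
    [0,-0.1,-0.8,0],
    [0,-0.1,-1.0,0],
    [0,-0.1,-1.0,0],
  ],
)

```text
time: 15.55
ee_pos: [0.4442, -0.0388, 0.125]
tcp_rot: [-180.0, -0.0, 98.8]
wrist_force: [-0.5, -0.4, -2.7]
opening: 0.017
grasp_force: 45.3
```

Request:
servo_tool(
  moves=[
    [0,0,-0.2,0],
    [0,0,-0.4,0],
    [0,0,-0.6,0],
    [0,0,-0.75,0],
    [0,0,-0.8,0],
    [0,0,-0.8,0],
  ],
)

```text
time: 16.05
ee_pos: [0.4443, -0.0389, 0.1178]
tcp_rot: [180.0, 0.0, 98.8]
wrist_force: [-2.1, -0.3, 2.7]
opening: 0.0173
grasp_force: 45.8
```

Request:
servo_tool(
  moves=[
    [0,0,0,0],
    [0,0,0,0],
    [0,0,0,0],
    [0,0,0,0],
    [0,0,0,0],
    [0,0,1,0],
    [0,0,3,0],
    [0,0,6,0],
    [0,-1,9,-0.05],
    [0.1,-4,11,-0.13],
    [0.2,-7.3,12,-0.22],
    [0.4,-10.8,12,-0.31],
    [0.5,-14.3,12,-0.4],
    [0.6,-17.8,12,-0.49],
    [0.8,-21.3,12,-0.58],
    [0.9,-24.8,11,-0.65],
    [1,-27.3,9,-0.68],
    [1,-28.3,7,-0.68],
    [1,-28.3,5,-0.68],
    [1,-28.3,5,-0.68],
  ],
  claw=0,
)

```text
time: 17.72
ee_pos: [0.453, -0.3219, 0.1638]
tcp_rot: [-179.7, -0.0, 59.7]
wrist_force: [-1.3, 0.0, -0.1]
opening: 0.0858
grasp_force: 0.0
```

Run:
```python
from h import *
o=get_obs(); im=camera("wrist"); s=camera("side"); np.save("side6.npy",s)
print(o["time"],o["ee_pos"],o["tcp_rot"])
P=pose("wrist",o); hsv=cv2.cvtColor(im,cv2.COLOR_RGB2HSV)
m=cv2.inRange(hsv,(10,60,150),(25,155,255)); m=cv2.morphologyEx(m,cv2.MORPH_OPEN,np.ones((5,5)))
for c in blobs(m,1500): print("lid",c.mean(0).round(),rect(P,c,.035),rect(P,c,.093))
P=pose("side"); hsv=cv2.cvtColor(s,cv2.COLOR_RGB2HSV)
m=cv2.inRange(hsv,(8,60,150),(25,135,255)); m=cv2.morphologyEx(m,cv2.MORPH_OPEN,np.ones((3,3)))
for c in blobs(m): print("side lid",c.mean(0).round(),rect(P,c,.093))
v=np.hstack([cv2.resize(s[130:330,180:400],(440,400)),cv2.resize(im,(360,400))]); cv2.imwrite("pics/c6.png",v[:,:,::-1])
g=cv2.cvtColor(s,cv2.COLOR_RGB2GRAY); h=hsv; th=cv2.morphologyEx(g,cv2.MORPH_TOPHAT,np.ones((15,15)))
yx=np.argwhere((th>12)&(h[...,1]<50)); w=toplane(P,yx[:,::-1],.084); c=np.array([.512,.09]);r=.0515
for _ in range(6):
    k=abs(np.hypot(*(w-c).T)-r)<.006; A=np.c_[2*w[k],np.ones(k.sum())]; q=np.linalg.lstsq(A,(w[k]**2).sum(1),rcond=None)[0]; c=q[:2]
print("round can",c.round(4),np.sqrt(q[2]+c@c).round(4),k.sum())
```

```text
17.7167 [ 0.45299808 -0.32186839  0.16383562] [-1.79673292e+02 -2.97989049e-02  5.97217166e+01]
lid [281. 169.] [ 461.1 -312.2  128.3  124.6   85.1] [ 467.6 -301.1   98.7   95.8   85.1]
side lid [278. 261.] [446.1 -39.4  71.3 138.2   9. ]
side lid [303. 203.] [ 516.9 -166.3   92.1   91.6   77. ]
side lid [368. 196.] [ 440.3 -289.2   97.4   95.1   51.1]
round can [0.512  0.0889] 0.0516 672
```

View pics/c6.png

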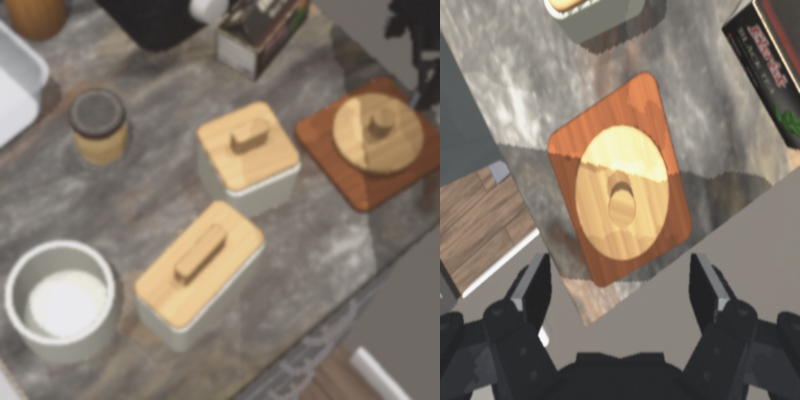

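Both placed lids are seated flat; the round lid is on the board with its grip at wrist pixel (281,218), centred between the fingers.

Request:
servo_tool(
  moves=[
    [0.1,0,-2,0],
    [0.1,0,-4.5,0],
    [0.1,0,-7,0],
    [0.1,0,-8.8,0],
    [0.1,0,-9.7,0],
    [0.1,0,-10.2,0],
    [0.1,0,-10.2,0],
    [0.1,0,-10.2,0],
  ],
  claw=0,
)

```text
time: 18.48
ee_pos: [0.4561, -0.3221, 0.0672]
tcp_rot: [179.9, 0.0, 59.8]
wrist_force: [0.2, -0.4, 0.6]
opening: 0.0852
grasp_force: 0.0
```

Request:
servo_tool(
  moves=[
    [0,0,0,0],
    [0,0,0,0],
    [0,0,0,0],
    [0,0,0,0],
    [0,0,0,0],
    [0,0,0,0],
    [0,0,0,0],
    [0,0,0,0],
    [0,0,0,0],
  ],
  claw=1,
  force=40,
)

```text
time: 19.23
ee_pos: [0.4555, -0.322, 0.0659]
tcp_rot: [180.0, 0.0, 59.8]
wrist_force: [-0.7, 1.2, 5.8]
opening: 0.0255
grasp_force: 39.4
```

Request:
servo_tool(
  moves=[
    [0,0,0.7,0],
    [0,0,2.5,0],
    [0,0,5,0],
    [0,0,7.5,0],
    [0,0,10,0],
    [0,0,12.5,0],
    [0.1,0.6,14,0],
    [0.3,2.2,14.5,0],
    [0.7,4.8,14.5,0],
    [1.1,8,14.5,0],
    [1.6,11.4,14.5,0],
    [2.1,15,14.5,0],
    [2.6,18.6,14.5,0],
    [3.1,22.2,14.5,0],
    [3.6,25.8,14.5,0],
    [4.1,29.4,14.5,0],
    [4.6,33,14.5,0],
    [5,36.2,14.5,0],
    [5.3,38.6,14.5,0],
    [5.5,40,14.5,0],
  ],
)

```text
time: 20.9
ee_pos: [0.5102, 0.0808, 0.2103]
tcp_rot: [-180.0, -0.0, 59.9]
wrist_force: [0.6, -1.4, -2.2]
opening: 0.0257
grasp_force: 39.7
```

Request:
servo_tool(
  moves=[
    [0.1,0.8,-0.5,0],
    [0.2,1.2,-2,0],
    [0.2,1.2,-4,0],
    [0.2,1.2,-5.6,0],
    [0.2,1.2,-6.6,0],
    [0.2,1.2,-6.9,0],
    [0.2,1.2,-6.9,0],
    [0.2,1.2,-6.9,0],
  ],
)

```text
time: 21.57
ee_pos: [0.5126, 0.0899, 0.1422]
tcp_rot: [180.0, -0.0, 59.8]
wrist_force: [0.1, -0.0, -2.5]
opening: 0.0257
grasp_force: 39.7
```

Run:
```python
from h import *
o=get_obs(); print(o["time"],o["ee_pos"],o["tcp_rot"],o["wrist_force"])
s=camera("side"); w=camera("wrist")
v=np.hstack([cv2.resize(s[190:350,130:306],(440,400)),cv2.resize(w,(360,400))]); cv2.imwrite("pics/c7.png",v[:,:,::-1])
```

```text
21.5667 [0.51264817 0.08986065 0.14221661] [ 1.79966672e+02 -2.48860320e-02  5.97753790e+01] [ 0.13139842 -0.03695309 -2.45561262]
```

View pics/c7.png

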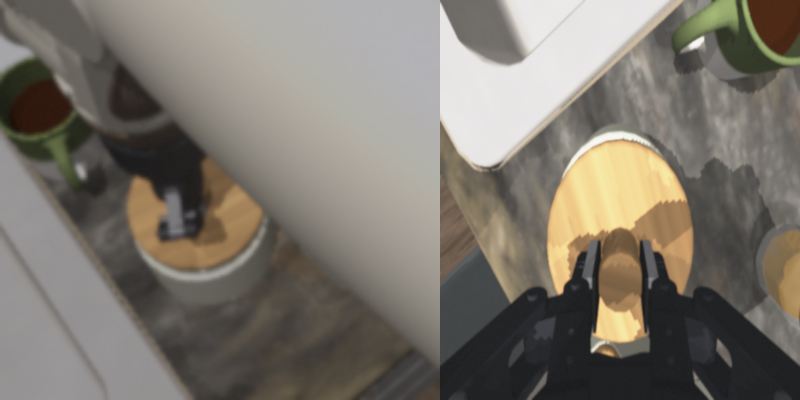

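The round lid is level and roughly concentric over the round canister ((200,235) left; rim evenly peeking at (620,135) right). Lowering.

Request:
servo_tool(
  moves=[
    [0,0,-0.2,0],
    [0,0,-0.4,0],
    [0,0,-0.6,0],
    [0,0,-0.8,0],
    [0,0,-1.0,0],
    [0,0,-1.0,0],
  ],
)

```text
time: 22.17
ee_pos: [0.5122, 0.0901, 0.1309]
tcp_rot: [-180.0, 0.0, 59.8]
wrist_force: [-0.5, -0.1, -1.0]
opening: 0.0257
grasp_force: 39.7
```

Request:
servo_tool(
  moves=[
    [0,0,-0.2,0],
    [0,0,-0.4,0],
    [0,0,-0.6,0],
    [0,0,-0.75,0],
    [0,0,-0.8,0],
    [0,0,-0.8,0],
  ],
)

```text
time: 22.67
ee_pos: [0.5124, 0.0901, 0.124]
tcp_rot: [180.0, -0.0, 59.8]
wrist_force: [-2.5, -0.2, 2.8]
opening: 0.0257
grasp_force: 40.1
```

Contact is at the predicted seated height of 0.124 m. Release and retreat for a final look.

Request:
servo_tool(
  moves=[
    [0,0,0,0],
    [0,0,0,0],
    [0,0,0,0],
    [0,0,0,0],
    [0,0,0,0],
    [0,0,1,0],
    [0,0,3,0],
    [0,0,6,0],
    [0,0,9,0],
    [-1,-0.5,12,0],
    [-3,-1.5,15,0],
    [-5,-3,17,0],
    [-7,-5,18,0],
    [-9,-7,18,0],
    [-10,-8,18,0],
    [-10,-8,18,0],
    [-10,-8,18,0],
  ],
  claw=0,
)

```text
time: 24.08
ee_pos: [0.4124, 0.0099, 0.3039]
tcp_rot: [180.0, -0.0, 59.7]
wrist_force: [0.1, -0.3, -0.4]
opening: 0.0853
grasp_force: 0.0
```

Run:
```python
from h import *
o=get_obs(); print(o["time"],o["ee_pos"])
s=camera("scene"); w=camera("wrist")
v=np.hstack([cv2.resize(s[140:320,160:380],(489,400)),cv2.resize(w,(311,400))]); cv2.imwrite("pics/c8.png",v[:,:,::-1])
P=pose("wrist",o); hsv=cv2.cvtColor(w,cv2.COLOR_RGB2HSV)
m=cv2.inRange(hsv,(8,60,150),(25,170,255)); m=cv2.morphologyEx(m,cv2.MORPH_OPEN,np.ones((7,7)))
for c in blobs(m): print("lid",c.mean(0).round(),rect(P,c,.093))
```

```text
24.0833 [0.41243821 0.00990984 0.30387366]
lid [385. 352.] [ 420.7 -210.6   52.4   35.    84.3]
lid [460. 270.] [ 517.6 -165.1   89.2   86.2   77.5]
lid [327. 201.] [445.1 -37.1  68.1 134.9   8.8]
lid [504. 114.] [619.2 -37.   44.5  17.7  57.6]
lid [364.  32.] [545.5  83.   42.9  82.5   8.8]
lid [322.  61.] [496.3  88.4  96.2  76.3  69.7]
```

View pics/c8.png

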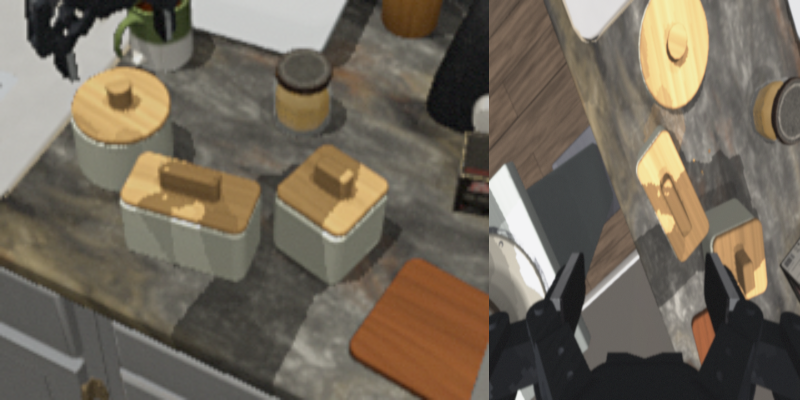

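All three lids sit flat on their own canisters (round at (120,110), oblong at (190,200), square at (332,195)), and the board is empty.

```bash
python3 -c "
from workcell import *
print(job_done())"
```

```text
the job is handed in; nothing more can be done
None
```

The job is handed in: all three canisters are closed by their own lids, seated flat in the final pictures, with the board empty again, at about 24 s of the 104 s allowed.

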